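# Weigh two specimen cups against each other

### The job

The two white lidded specimen cups in the slanted rack were filled differently. Stand them upright on the opposite pans of the balance, one on each, and let go to see which is heavier; then set the heavier cup upright in the shallow steel tray and leave the lighter one standing on its pan (if the beam shows no clear difference, either may go). Set the cups down without dropping them or tipping them over, and leave the petri dish and the timer alone.

Things in the scene. Friction and masses are not known exactly. Their poses are not given: they have to be found in the camera images.
- cup_1: white lidded specimen cup, 63 mm across its lid and 81 mm tall: body 56 mm in diameter, lid 63 mm in diameter over the top 13 mm. Origin: centre of its underside; z: its axis, towards the lid. The two cups look the same but are filled differently (each 130 to 310 g, contents do not move). It starts in one bay of the slanted rack, its lid leaning 30 degrees from vertical towards the rack's front.
- cup_2: white lidded specimen cup, 63 mm across its lid and 81 mm tall: body 56 mm in diameter, lid 63 mm in diameter over the top 13 mm. Origin: centre of its underside; z: its axis, towards the lid. The two cups look the same but are filled differently (each 130 to 310 g, contents do not move). It starts in one bay of the slanted rack, its lid leaning 30 degrees from vertical towards the rack's front.
- rack: fixed aluminium rack, 95 x 204 mm, 70 mm high; origin: centre of its underside, front: its -x side. Two bays at (0, +-60, 36) mm (the cup's underside centre), leaning 30 degrees towards -x. A cup leans on a front wall reaching 42 mm up it (along its axis), between side ribs 63 mm apart, 24 mm high; the back is open and a cup leaves along its own axis
- balance: fixed grey equal-arm balance with two round steel pans that stay level; base 85 x 150 mm, 225 mm long over beam and 306 mm over the pans, upright scale plate in the middle up to 120 mm high. Origin: centre of its underside; beam along its y axis, pan centres at y = +105 mm (pan_a) and -105 mm (pan_b)
- pan_a_top (a point): centre of the upper face of pan a (96 mm across, a rim 4 mm high, flat inside to 43 mm radius) where a cup stands; 79 mm above the worktop when the beam is level; it moves up and down with the beam by up to 10.5 mm either way, the load's place on the pan makes no difference
- pan_b_top (a point): the same for pan b, on the other end of the beam: it rises as pan a sinks
- beam (a joint): angle of the balance beam, 0 level (also when empty), positive: pan a down, negative: pan b down; stops at +0.1 and -0.1 rad. It swings freely, lightly damped, and tips over to a stop within about 3 s when the loads differ by 5 percent or more
- tray_in (a point): centre of the inner floor of the fixed shallow square steel tray, 150 x 150 mm outside, walls 4 mm thick and 12 mm high; floor 4 mm above the worktop
- petri: white petri dish, 61 mm across, 13 mm high, a bystander; origin: centre of its underside
- timer_1: white kitchen-type lab timer, 66 x 66 x 19 mm, a bystander; origin: centre of its underside
Things that resemble listed ones, but are neither listed nor needed, are in the scene too. What is shaped like the cup_1 but orange or yellow is not meant.

How it is judged:
By the outcome, as a careful person would: the job done as asked, in the order asked, and still so for the second after the job is handed in, with the robot touching nothing.
It also fails if it takes over 72 s, if anything falls off the work surface, if the arm or the gripper's body presses on something with over 40 N, if the wrist force passes 120 N, or if a joint passes its speed limit or range.

### The arm

A 6-joint arm with a two-finger parallel gripper is mounted at the origin on a cart in front of the work surface, level with it; the furniture and walls round the work are solid. World frame = base frame: x ahead of the robot, y to its left, z up, the work surface at z = 0. Lengths are in m, angles in rad, forces in N, time in s.
With the tool pointing down it reaches from about 0.4 to 0.825 m from the base axis. Payload 7 kg.
Tool frame: the origin (TCP) lies at the very end of the fingers, on their centre line; the grasp point (between the pads) lies 19 mm behind it; z points along the fingers, y is the line along which they close (so a half turn about z gives the same grasp; the last joint's range is limited). The gripper opens to 88 mm and grips with 3 to 60 N. Pads are 19 mm wide; open, the fingers measure 130 mm over their backs; the gripper's body (78 mm by 193 mm) begins 47 mm behind the grasp point.
Start: joints at [-0.856, 0.359, 0.012, 0, -1.224, -0.288], TCP at [0.279, -0.614, 0.227] pointing down, gripper open.
Joint ranges: [-3.07, 3.07], [-1.43, 2.12], [-1.02, 1.25], [-3.03, 1.67], [-3.05, -0], [-3.03, 3.03]. Speed limits (rad/s): [2.39, 2.39, 3.01, 3.14, 3.14, 3.14].

### API

Orientations are given as a unit quaternion [w, x, y, z].
In Python, from bench import arm, grab_frame, calibration gives the robot as it stands.
- The arm moves only by the tool servo_tool, never from a script. Its argument "motion" is a list of rows, each a list of 3 entries, a list of its own where there are three numbers: the shift along the world's x, y, z each as a share of 0.12 m, from -1 to 1, then the turn, a rotation vector about the world's x, y, z each as a share of 0.12 rad, from -1 to 1, then the closure, from 0 (fully open) to 1 (shut). In form: [[[x, y, z], [wx, wy, wz], claw], ...]. A call has exactly 8 rows; each row shifts and turns the commanded pose from where the row before left it; what a row does not reach is not made up. A row lasts 1/8 s, in which the tool goes at most 62.5 mm and 10.7 degrees, less where a joint would pass 70% of its speed; a pose out of reach is approached as far as the arm can. A call with a number of a shift or a turn outside -1 to 1 is refused whole. A call with a gripper value outside its range is refused whole. The fingers move at their own pace and stop on an object; "newtons" is the grip in N (left out, the last holds). Time passes only in rows, so rows that do not move let the fingers close, or fill a call up. It gives the time, the measured TCP pose, the force, the opening and the grip force at its end, in the units of the state.
- arm.observe(): the state, without advancing time (a new reading comes with each control period).
- grab_frame(name): name is "side" or "top"; returns the picture (384x512x3 uint8, blue, green, red); there is no depth.
- calibration(name): a dict with "intrinsics" (3x3 intrinsics, pixels), "k1" (the pictures are not rectified: a ray, as slopes to the right and down, at radius r is drawn at 1 + k1 r^2 times it, then the intrinsics apply), "world_from_camera" (4x4, takes a point from camera to world coordinates). Camera axes: x right, y down, z forward; pixel columns grow to the right and rows downward; lengths in m; the calibration is good to about 2 mm. A picture is of the moment at which its call begins. calibration takes no time and is no camera call.
- arm.finish_job(): hands the job in; it is judged then, once.
The state is a dict: "t": time; "qpos": joint angles; "qd": joint speeds; "tau": joint torques, N m; "tcp_pos": TCP position; "ee_rot": TCP orientation; "ft_force": force on the tool from outside, world axes, zero at the start; "ft_torque": the same for the moment, N m; "gripper_width": finger opening in m; "finger_force": force on a finger pad.
Only numpy, scipy, OpenCV 4.12 (cv2) and the standard library are available. Lean on these libraries where they do the work, as an engineer would, in place of code of your own. Each camera call takes 0.05 s, during which the arm holds its last target. There are 200 camera calls.

## Working session

There is one attempt and no reset: what is moved stays moved. The work goes in short steps, Python scripts to look and compute and a tool call to move; the robot and the scene stay as the last step left them, time stands still between calls to the robot, and variables do not carry over. Pictures are saved under pics/ and viewed, at most 10 in all, crops included, and the job is handed in when it is done.

Besides the shell and the picture viewer there is one more tool, called after "Emit:" in YAML: its name, and indented under it one key for each argument. servo_tool: Moves the arm, as the interface text tells. Its arguments: {"type":"object","properties":{"motion":{"type":"array"},"newtons":{"type":"number"}},"required":["motion"]}

```bash
ls; mkdir -p pics
python3 - <<'E'
from bench import arm, grab_frame, calibration
import cv2, numpy as np
for n in ("top","side"):
    cv2.imwrite(f"pics/{n}0.png",cv2.resize(grab_frame(n),(800,600),interpolation=cv2.INTER_CUBIC))
    c=calibration(n);print(n,np.round(np.array(c["intrinsics"]),1).tolist(),c["k1"],np.round(c["world_from_camera"],3).tolist())
print(arm.observe())
E
```

```text
pics
top [[393.6, 0.0, 255.5], [0.0, 393.6, 191.5], [0.0, 0.0, 1.0]] -0.03109736271472011 [[0.01, -0.998, 0.066, 0.498], [-1.0, -0.009, 0.012, 0.006], [-0.011, -0.066, -0.998, 1.135], [0.0, 0.0, 0.0, 1.0]]
side [[444.1, 0.0, 253.9], [0.0, 444.1, 194.8], [0.0, 0.0, 1.0]] -0.15651111760189274 [[-0.713, -0.57, 0.409, 0.07], [-0.701, 0.573, -0.424, 0.531], [0.008, -0.589, -0.808, 1.05], [0.0, 0.0, 0.0, 1.0]]
{'t': 0.1, 'qpos': array([-8.55907611e-01,  3.59310626e-01,  1.11531823e-02, -3.07339220e-04,
       -1.22406947e+00, -2.88099509e-01]), 'qd': array([ 0.00040669, -0.00225706,  0.00309374,  0.00074123,  0.00055571,
        0.00057059]), 'tau': array([-8.96872316e-04, -5.84164560e+01,  2.93754548e+01,  7.01555416e+00,
        1.01893200e-02, -3.00874956e-05]), 'tcp_pos': array([ 0.27921732, -0.61407429,  0.22572075]), 'ee_rot': array([-2.17170757e-04, -2.11727526e-01,  9.77328462e-01,  6.96674876e-04]), 'ft_force': array([-0.37135952,  0.66926889, -0.01623052]), 'ft_torque': array([ 0.00955942, -0.01747818, -0.0186769 ]), 'finger_force': 0.0, 'gripper_width': 0.08762969610366539}
```

View pics/top0.png

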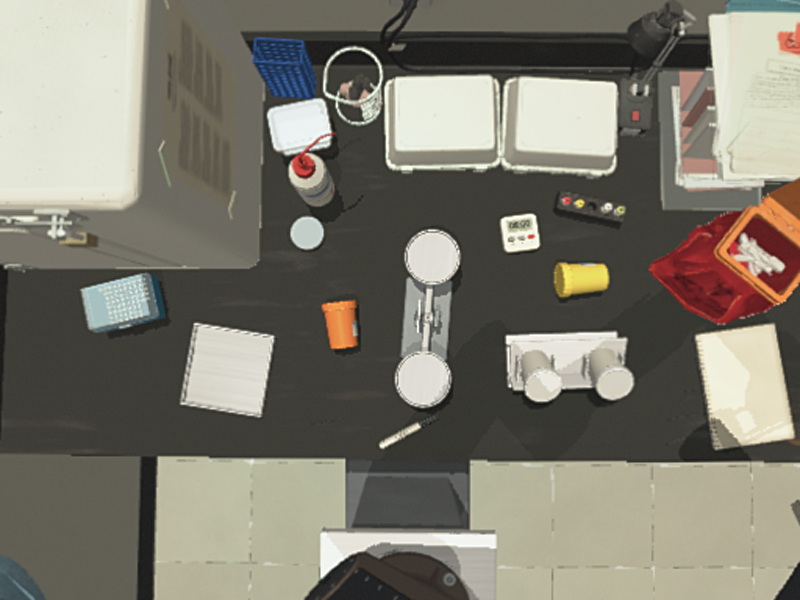

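View pics/side0.png

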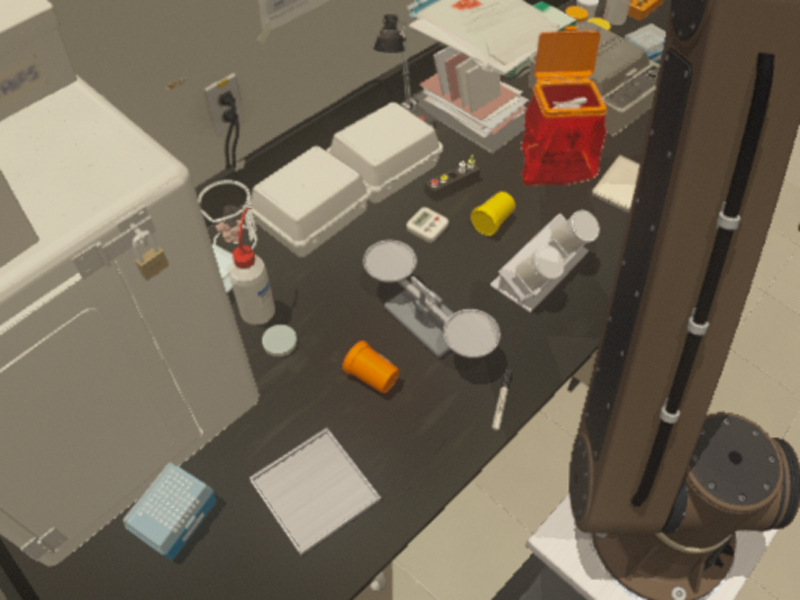

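The two white cups lean in the rack, with lids at top-view (543,385) and (613,382) in the 800-px picture. The pans are at (432,257) and (423,379), and the tray is centred at (227,369). The petri dish is at (307,232) and the timer at (520,232).

Things that could be mistaken for the cups are the orange cup-shaped thing (341,325), the yellow one (582,279), the wash bottle (312,180) and the petri dish. I choose the two white ones in the rack.

```bash
cat > h.py <<'E'
from bench import arm, grab_frame, calibration
import cv2, numpy as np
from scipy.optimize import least_squares
from scipy.spatial.transform import Rotation as R
C={n:{k:np.array(v) for k,v in calibration(n).items()} for n in("top","side")}
def proj(n,P):
    c=C[n];T=np.linalg.inv(c["world_from_camera"]);p=np.atleast_2d(P)@T[:3,:3].T+T[:3,3]
    s=p[:,:2]/p[:,2:];s=s*(1+c["k1"]*(s**2).sum(1,keepdims=True));K=c["intrinsics"]
    return s*[K[0,0],K[1,1]]+K[:2,2]
def solve(n,px,z):
    return least_squares(lambda q:proj(n,[q[0],q[1],z])[0]-px,[.4,0]).x
def rz(a): return R.from_euler('z',a).as_matrix()
def circle(c,r,Rm=np.eye(3)):
    t=np.linspace(0,2*np.pi,60);return np.c_[r*np.cos(t),r*np.sin(t),0*t]@Rm.T+c
def draw(im,n,pts,o,s,col=(0,0,255)):
    q=((proj(n,pts)-o+.5)*s-.5).round().astype(int);cv2.polylines(im,[q.reshape(-1,1,2)],True,col,1)
E
python3 - <<'E'
from h import *
k=.64
f=lambda n,u,v,z:solve(n,np.array([(u+.5)*k-.5,(v+.5)*k-.5]),z)
for n,pp,ll,tt in (("top",[(432,257),(423,379)],[(543,385),(613,382)],[(194,324),(273,335),(262,416),(181,404)]),("side",[(390,262),(471,333)],[(547,262),(585,226)],[(326,431),(379,496),(303,549),(251,483)])):
    print(n,'pans',[f(n,*p,.081).round(4) for p in pp],'lids',[f(n,*p,.106).round(4) for p in ll],'tray',np.mean([f(n,*p,.012) for p in tt],0).round(4))
p=[f("top",*q,.081) for q in [(432,257),(423,379)]]
l=[f("top",*q,.106) for q in [(543,385),(613,382)]]
fr={n:grab_frame(n) for n in("top","side")}
out=[]
yaw=np.arctan2(*((l[0]-l[1])*[-1,1])); print('rackyaw',yaw, 'dist',np.linalg.norm(l[0]-l[1]),np.linalg.norm(p[0]-p[1]))
L=R.from_matrix(rz(yaw))*R.from_euler('y',-30,degrees=True)
for n,o,w,h,s in (("top",(240,140),175,130,2.3),("side",(225,130),175,110,2.3)):
    im=cv2.resize(fr[n][o[1]:o[1]+h,o[0]:o[0]+w],None,fx=4,fy=4,interpolation=cv2.INTER_CUBIC);s=4
    for q in p: draw(im,n,circle([*q,.083],.048),o,s)
    for q in l: draw(im,n,circle([*q,.106],.0315,L.as_matrix()),o,s,(0,160,0))
    cv2.imwrite(f"pics/{n}_ov.png",im)
E
```

```text
top pans [array([ 0.6415, -0.0371]), array([ 0.4321, -0.0231])] lids [array([ 0.4256, -0.2219]), array([ 0.4315, -0.3385])] tray [0.4409 0.3325]
side pans [array([ 0.6355, -0.037 ]), array([ 0.4298, -0.0236])] lids [array([ 0.4233, -0.2203]), array([ 0.4253, -0.3423])] tray [0.4356 0.3315]
rackyaw 0.05029836237268131 dist 0.11681720247519652 0.2098731522730585
```

View pics/top_ov.png

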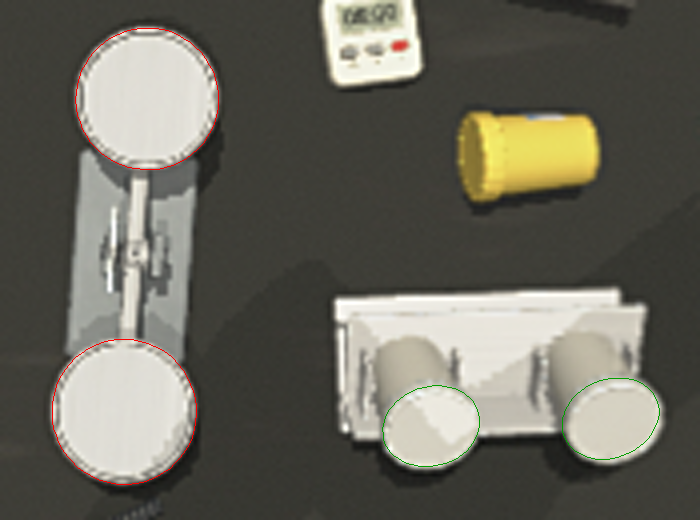

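View pics/side_ov.png

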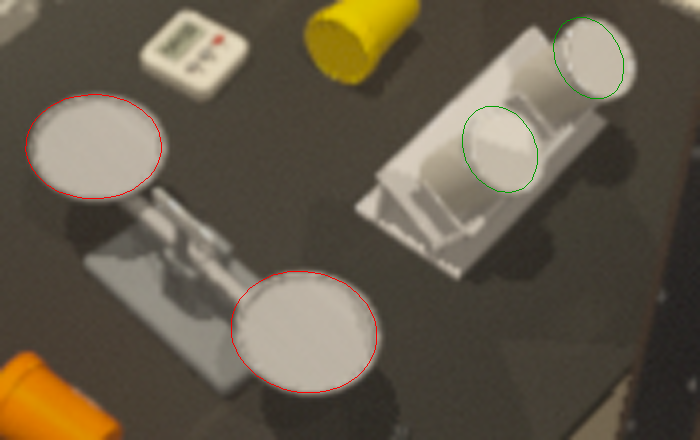

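The overlays confirm the choice and the positions. In the crop, the white cups' lids are at (431,427) and (611,421), and the pan rims are at (148,98) and (124,411). I move towards the left cup now.

Emit:
servo_tool:
  motion:
    - [[0.1,0.4,0.03],[0,0,-0.83],0]
    - [[0.1,0.4,0.03],[0,0,-0.83],0]
    - [[0.1,0.4,0.03],[0,0,-0.83],0]
    - [[0.1,0.4,0.03],[0,0,-0.82],0]
    - [[0.11,0.4,0.03],[0.03,-1,0],0]
    - [[0.11,0.4,0.03],[0.03,-1,0],0]
    - [[0.11,0.4,0.02],[0.03,-1,0],0]
    - [[0.11,0.4,0],[0.03,-1,0],0]
  newtons: 25

```text
t: 1.2
tcp_pos: [0.3808, -0.2295, 0.2515]
ee_rot: [0.241, -0.014, 0.971, 0.004]
ft_force: [0.9, 1.5, 1.5]
gripper_width: 0.0875
finger_force: 0.0
```

Emit:
servo_tool:
  motion:
    - [[0.08,0.02,-0.32],[0.01,-0.18,0],0]
    - [[0.08,0.03,-0.33],[0.01,-0.18,0],0]
    - [[0.07,0.02,-0.32],[0,0,0],0]
    - [[0.05,0,-0.087],[0,0,0],0]
    - [[0.05,0,-0.087],[0,0,0],0]
    - [[0.05,0,-0.087],[0,0,0],0]
    - [[0.05,0,-0.087],[0,0,0],0]
    - [[0.05,0,-0.087],[0,0,0],0]

```text
t: 2.2
tcp_pos: [0.4385, -0.2222, 0.0818]
ee_rot: [0.259, -0.014, 0.966, 0.004]
ft_force: [0.3, 0.3, -0.4]
gripper_width: 0.0878
finger_force: 0.0
```

Run:
```python
from h import *
s=arm.observe();print(s["tcp_pos"],R.from_quat(np.roll(s["ee_rot"],-1)).as_matrix().round(3).tolist(),s["qpos"].round(2),s["ft_force"].round(2))
f=grab_frame("side");cv2.imwrite("pics/s1.png",cv2.resize(f[100:240,270:470],None,fx=4,fy=4))
```

```text
[ 0.43853233 -0.22221473  0.08181227] [[-0.865, -0.03, 0.5], [-0.025, 1.0, 0.016], [-0.501, 0.001, -0.866]] [-0.2   0.05 -0.76 -0.44 -0.28 -0.95] [ 0.28  0.27 -0.37]
```

View pics/s1.png

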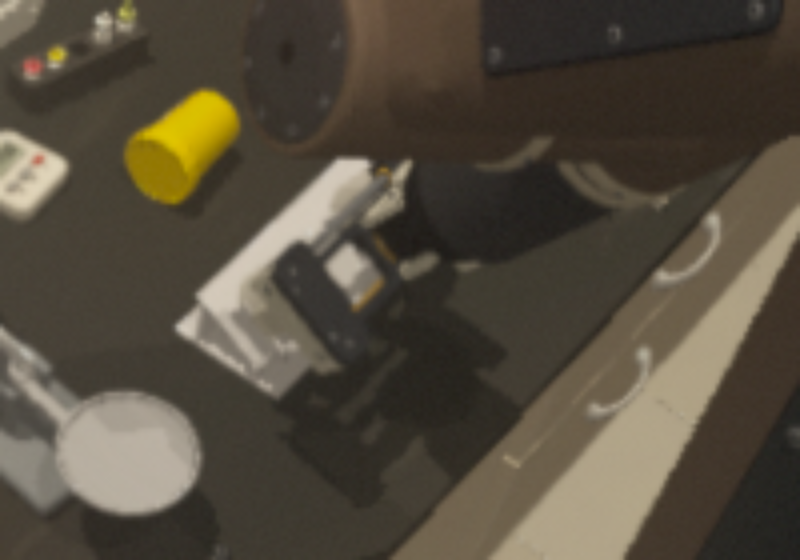

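The fingers straddle the left cup's lid, with the white lid visible between the pads at about (355,275). I close.

Emit:
servo_tool:
  motion:
    - [[0,0,0],[0,0,0],1]
    - [[0,0,0],[0,0,0],1]
    - [[0,0,0],[0,0,0],1]
    - [[0,0,0],[0,0,0],1]
    - [[0,0,0],[0,0,0],1]
    - [[0,0,0],[0,0,0],1]
    - [[0,0,0],[0,0,0],1]
    - [[0,0,0],[0,0,0],1]
  newtons: 25

```text
t: 3.25
tcp_pos: [0.4379, -0.222, 0.0824]
ee_rot: [0.259, -0.014, 0.966, 0.004]
ft_force: [-3.1, 1.6, 6.5]
gripper_width: 0.0622
finger_force: 25.0
```

Emit:
servo_tool:
  motion:
    - [[-0.02,0,0.036],[0,0,0],1]
    - [[-0.04,0,0.072],[0,0,0],1]
    - [[-0.04,0,0.072],[0,0,0],1]
    - [[-0.05,0,0.08],[0,0,0],1]
    - [[-0.05,0,0.087],[0,0,0],1]
    - [[-0.05,0,0.087],[0,0,0],1]
    - [[-0.05,0,0.087],[0,0,0],1]
    - [[-0.04,0,0.072],[0,0,0],1]

```text
t: 4.25
tcp_pos: [0.3966, -0.222, 0.1539]
ee_rot: [0.259, -0.014, 0.966, 0.004]
ft_force: [-0.1, 0.2, -2.0]
gripper_width: 0.0621
finger_force: 25.0
```

Emit:
servo_tool:
  motion:
    - [[0.1,0.05,0.15],[-0.02,0.3,0],1]
    - [[0.2,0.12,0.15],[-0.02,0.5,0],1]
    - [[0.28,0.2,0.06],[-0.02,0.6,0],1]
    - [[0.3,0.22,0.02],[-0.02,0.6,0],1]
    - [[0.3,0.25,0],[-0.02,0.6,0],1]
    - [[0.3,0.25,0],[-0.02,0.6,0],1]
    - [[0.3,0.25,0],[-0.02,0.6,0],1]
    - [[0.24,0.2,0],[-0.02,0.56,0],1]

```text
t: 5.25
tcp_pos: [0.6408, -0.036, 0.1988]
ee_rot: [-0.001, -0.015, 1.0, -0.001]
ft_force: [0.3, -0.2, -1.9]
gripper_width: 0.0617
finger_force: 25.0
```

```bash
cat >> h.py <<'E'
def st(target=None,yaw=.03):
    s=arm.observe();M=R.from_quat(np.roll(s["ee_rot"],-1))
    print("tcp",s["tcp_pos"].round(4),"F",s["ft_force"].round(2),"Rt",M.as_matrix().round(3).tolist())
    if target is not None: print("shift shares",((np.array(target)-s["tcp_pos"])/.12).round(3))
    T=R.from_matrix(np.c_[[np.sin(-yaw)*0-np.cos(yaw),-np.sin(yaw),0],[-np.sin(yaw),np.cos(yaw),0],[0,0,-1]])
    print("turn shares to down",((T*M.inv()).as_rotvec()/.12).round(3))
E
python3 - <<'E'
from h import *
st([.639,-.037,.14])
E
```

```text
tcp [ 0.6408 -0.036   0.1988] F [ 0.26 -0.2  -1.9 ] Rt [[-1.0, -0.031, -0.002], [-0.031, 1.0, -0.003], [0.002, -0.003, -1.0]]
shift shares [-0.015 -0.009 -0.49 ]
turn shares to down [ 0.022 -0.017 -0.005]
```

Emit:
servo_tool:
  motion:
    - [[-0.01,-0.01,-0.1],[0.02,-0.02,0],1]
    - [[0,0,-0.1],[0,0,0],1]
    - [[0,0,-0.1],[0,0,0],1]
    - [[0,0,-0.06],[0,0,0],1]
    - [[0,0,-0.04],[0,0,0],1]
    - [[0,0,0],[0,0,0],1]
    - [[0,0,0],[0,0,0],1]
    - [[0,0,0],[0,0,0],1]

```text
t: 6.25
tcp_pos: [0.6384, -0.0384, 0.1511]
ee_rot: [0.002, -0.015, 1.0, 0.0]
ft_force: [-0.3, -0.5, -2.1]
gripper_width: 0.0618
finger_force: 25.0
```

Run:
```python
from h import *
f=grab_frame("side");cv2.imwrite("pics/s2.png",cv2.resize(f[80:260,200:440],None,fx=3.3,fy=3.3))
st()
```

```text
tcp [ 0.6384 -0.0384  0.151 ] F [-0.86  0.5  -2.18] Rt [[-1.0, -0.03, 0.003], [-0.03, 1.0, 0.0], [-0.003, 0.0, -1.0]]
turn shares to down [-0.002  0.024 -0.003]
```

View pics/s2.png

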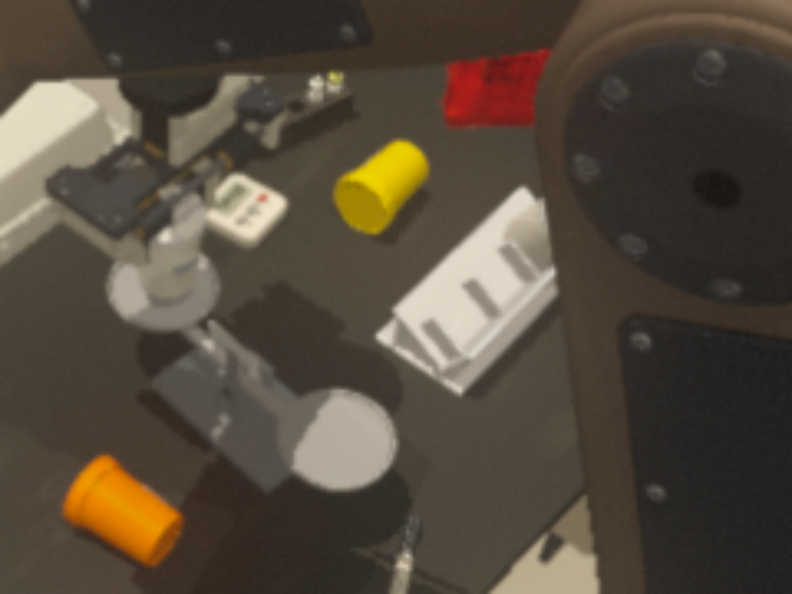

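Run:
```python
from h import *
f=grab_frame("side");o=(215,120);w,h=80,75;s=8
im=cv2.resize(f[o[1]:o[1]+h,o[0]:o[0]+w],None,fx=s,fy=s,interpolation=cv2.INTER_CUBIC)
t=np.array([.6384,-.0384,.151-.054])
for z,r in((0,.028),(.068,.0315),(.081,.0315)): draw(im,"side",circle(t+[0,0,z],r),o,s)
cv2.imwrite("pics/s3.png",im)
```

```text
(no output)
```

View pics/s3.png

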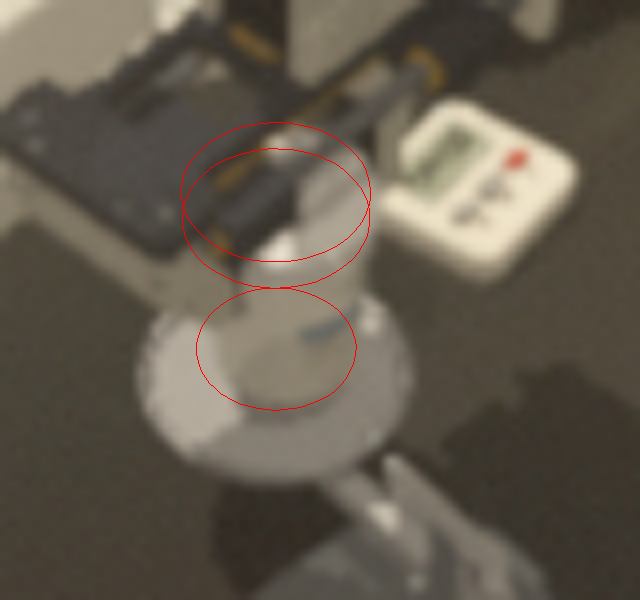

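The cup hangs upright (within a few degrees) over the far pan, bottom at (285,405) in the crop. I lower it slowly.

Emit:
servo_tool:
  motion:
    - [[0,0,-0.03],[0,0.02,0],1]
    - [[0,0,-0.03],[0,0,0],1]
    - [[0,0,-0.02],[0,0,0],1]
    - [[0,0,-0.02],[0,0,0],1]
    - [[0,0,-0.02],[0,0,0],1]
    - [[0,0,-0.02],[0,0,0],1]
    - [[0,0,-0.02],[0,0,0],1]
    - [[0,0,-0.02],[0,0,0],1]

```text
t: 7.35
tcp_pos: [0.6382, -0.0384, 0.129]
ee_rot: [0.0, -0.015, 1.0, 0.0]
ft_force: [-0.0, 0.1, -1.9]
gripper_width: 0.0621
finger_force: 25.0
```

Emit:
servo_tool:
  motion:
    - [[0,0,-0.015],[0,0,0],1]
    - [[0,0,-0.01],[0,0,0],1]
    - [[0,0,-0.01],[0,0,0],1]
    - [[0,0,-0.01],[0,0,0],1]
    - [[0,0,0],[0,0,0],1]
    - [[0,0,0],[0,0,0],1]
    - [[0,0,0],[0,0,0],1]
    - [[0,0,0],[0,0,0],1]

```text
t: 8.35
tcp_pos: [0.6382, -0.0385, 0.1238]
ee_rot: [0.0, -0.015, 1.0, 0.0]
ft_force: [-1.1, 0.2, -1.8]
gripper_width: 0.0622
finger_force: 25.0
```

Emit:
servo_tool:
  motion:
    - [[0,0,-0.007],[0,0,0],1]
    - [[0,0,-0.007],[0,0,0],1]
    - [[0,0,-0.006],[0,0,0],1]
    - [[0,0,0],[0,0,0],1]
    - [[0,0,0],[0,0,0],1]
    - [[0,0,0],[0,0,0],1]
    - [[0,0,0],[0,0,0],1]
    - [[0,0,0],[0,0,0],1]

```text
t: 9.35
tcp_pos: [0.6386, -0.0384, 0.1221]
ee_rot: [0.001, -0.015, 1.0, 0.0]
ft_force: [-2.0, 0.3, 5.3]
gripper_width: 0.0622
finger_force: 25.0
```

Emit:
servo_tool:
  motion:
    - [[0,0,0.004],[0,0,0],1]
    - [[0,0,0],[0,0,0],0.6]
    - [[0,0,0],[0,0,0],0.3]
    - [[0,0,0],[0,0,0],0]
    - [[0,0,0],[0,0,0],0]
    - [[0,0,0],[0,0,0],0]
    - [[0,0,0],[0,0,0],0]
    - [[0,0,0],[0,0,0],0]

```text
t: 10.35
tcp_pos: [0.6382, -0.0385, 0.1217]
ee_rot: [-0.0, -0.015, 1.0, 0.0]
ft_force: [0.5, 0.7, 0.4]
gripper_width: 0.0878
finger_force: 0.0
```

Emit:
servo_tool:
  motion:
    - [[0,0,0.05],[0,0,0],0]
    - [[0,0,0.1],[0,0,0],0]
    - [[0,0,0.15],[0,0,0],0]
    - [[0,0,0.2],[0,0,0],0]
    - [[0,0,0.2],[0,0,0],0]
    - [[0,0,0.2],[0,0,0],0]
    - [[0,-0.1,0.1],[0,0,0],0]
    - [[0,-0.2,0],[0,0,0],0]

```text
t: 11.35
tcp_pos: [0.6387, -0.0747, 0.2438]
ee_rot: [0.001, -0.016, 1.0, 0.0]
ft_force: [0.4, -0.2, -0.3]
gripper_width: 0.0875
finger_force: 0.0
```

Emit:
servo_tool:
  motion:
    - [[-0.25,-0.28,0],[0.01,-0.54,0],0]
    - [[-0.25,-0.28,0],[0.02,-0.55,0],0]
    - [[-0.25,-0.28,0],[0.02,-0.54,0],0]
    - [[-0.25,-0.27,-0.05],[0.02,-0.55,0],0]
    - [[-0.25,-0.27,-0.1],[0.02,-0.54,0],0]
    - [[-0.25,-0.27,-0.1],[0.02,-0.55,0],0]
    - [[-0.25,-0.27,-0.1],[0.02,-0.54,0],0]
    - [[-0.24,-0.27,-0.1],[0.02,-0.55,0],0]

```text
t: 12.35
tcp_pos: [0.3986, -0.3375, 0.1886]
ee_rot: [0.26, -0.015, 0.966, 0.004]
ft_force: [0.2, -1.7, -1.0]
gripper_width: 0.0875
finger_force: 0.0
```

Run:
```python
from h import *
st([.4115,-.3415,.135])
f=grab_frame("top");o=(240,130);w,h=180,135;s=4.4
im=cv2.resize(f[o[1]:o[1]+h,o[0]:o[0]+w],None,fx=s,fy=s,interpolation=cv2.INTER_CUBIC)
cv2.imwrite("pics/t4.png",im)
```

```text
tcp [ 0.3986 -0.3375  0.1886] F [ 0.22 -1.72 -1.03] Rt [[-0.865, -0.032, 0.502], [-0.027, 0.999, 0.016], [-0.502, 0.0, -0.865]]
shift shares [ 0.108 -0.034 -0.446]
turn shares to down [-0.138  4.379 -0.013]
```

View pics/t4.png

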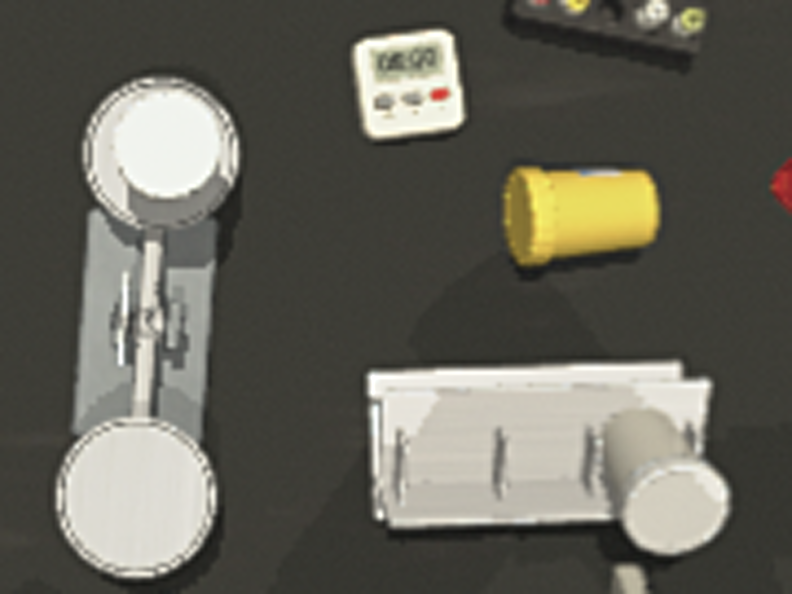

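Cup one stands upright on the far pan (168,145), and the near pan has risen. Next is the second cup.

Emit:
servo_tool:
  motion:
    - [[0.04,-0.02,-0.15],[0,0,0],0]
    - [[0.04,-0.01,-0.15],[0,0,0],0]
    - [[0.03,0,-0.15],[0,0,0],0]
    - [[0.05,0,-0.087],[0,0,0],0]
    - [[0.05,0,-0.087],[0,0,0],0]
    - [[0.05,0,-0.087],[0,0,0],0]
    - [[0.05,0,-0.087],[0,0,0],0]
    - [[0.05,0,-0.087],[0,0,0],0]

```text
t: 13.4
tcp_pos: [0.4435, -0.3403, 0.0812]
ee_rot: [0.258, -0.015, 0.966, 0.005]
ft_force: [0.1, 0.8, -1.1]
gripper_width: 0.0878
finger_force: 0.0
```

Emit:
servo_tool:
  motion:
    - [[0,0,0],[0,0,0],1]
    - [[0,0,0],[0,0,0],1]
    - [[0,0,0],[0,0,0],1]
    - [[0,0,0],[0,0,0],1]
    - [[0,0,0],[0,0,0],1]
    - [[0,0,0],[0,0,0],1]
    - [[0,0,0],[0,0,0],1]
    - [[0,0,0],[0,0,0],1]

```text
t: 14.4
tcp_pos: [0.4431, -0.3407, 0.0822]
ee_rot: [0.258, -0.015, 0.966, 0.005]
ft_force: [-2.5, -0.9, 6.5]
gripper_width: 0.0618
finger_force: 25.0
```

Emit:
servo_tool:
  motion:
    - [[-0.02,0,0.036],[0,0,0],1]
    - [[-0.04,0,0.072],[0,0,0],1]
    - [[-0.04,0,0.072],[0,0,0],1]
    - [[-0.05,0,0.08],[0,0,0],1]
    - [[-0.05,0,0.087],[0,0,0],1]
    - [[-0.05,0,0.087],[0,0,0],1]
    - [[-0.05,0,0.087],[0,0,0],1]
    - [[-0.04,0,0.072],[0,0,0],1]

```text
t: 15.4
tcp_pos: [0.4018, -0.3404, 0.1537]
ee_rot: [0.258, -0.015, 0.966, 0.005]
ft_force: [-0.3, -0.2, -2.2]
gripper_width: 0.062
finger_force: 25.0
```

Emit:
servo_tool:
  motion:
    - [[0,0.15,0.2],[-0.01,0.4,0],1]
    - [[0,0.3,0.2],[-0.01,0.5,0],1]
    - [[0.04,0.38,0.15],[-0.02,0.58,0],1]
    - [[0.04,0.38,0],[-0.02,0.58,0],1]
    - [[0.04,0.38,0],[-0.02,0.58,0],1]
    - [[0.04,0.38,0],[-0.02,0.58,0],1]
    - [[0.04,0.38,0],[-0.02,0.58,0],1]
    - [[0.04,0.29,0],[-0.02,0.58,0],1]

```text
t: 16.4
tcp_pos: [0.4309, -0.0217, 0.2196]
ee_rot: [-0.002, -0.015, 1.0, 0.001]
ft_force: [0.7, -0.0, -2.3]
gripper_width: 0.0618
finger_force: 25.0
```

Run:
```python
from h import *
st([.431,-.023,.160])
print(arm.observe()["qpos"].round(2))
```

```text
tcp [ 0.4309 -0.0217  0.2196] F [ 0.66 -0.02 -2.26] Rt [[-1.0, -0.031, -0.004], [-0.031, 1.0, 0.001], [0.004, 0.002, -1.0]]
shift shares [ 0.001 -0.011 -0.497]
turn shares to down [-0.012 -0.037 -0.005]
[ 0.41 -0.05 -0.5  -0.   -1.12 -1.95]
```

Emit:
servo_tool:
  motion:
    - [[0,-0.01,-0.12],[0,-0.04,0],1]
    - [[0,0,-0.15],[0,0,0],1]
    - [[0,0,-0.12],[0,0,0],1]
    - [[0,0,-0.1],[0,0,0],1]
    - [[0,0,-0.06],[0,0,0],1]
    - [[0,0,-0.02],[0,0,0],1]
    - [[0,0,0],[0,0,0],1]
    - [[0,0,0],[0,0,0],1]

```text
t: 17.4
tcp_pos: [0.4313, -0.0247, 0.1509]
ee_rot: [0.001, -0.015, 1.0, 0.001]
ft_force: [-0.2, -0.7, -2.2]
gripper_width: 0.0624
finger_force: 25.0
```

Emit:
servo_tool:
  motion:
    - [[0,0,-0.02],[0,0,0],1]
    - [[0,0,-0.02],[0,0,0],1]
    - [[0,0,-0.02],[0,0,0],1]
    - [[0,0,-0.02],[0,0,0],1]
    - [[0,0,-0.01],[0,0,0],1]
    - [[0,0,0],[0,0,0],1]
    - [[0,0,0],[0,0,0],1]
    - [[0,0,0],[0,0,0],1]

```text
t: 18.4
tcp_pos: [0.4311, -0.0247, 0.1398]
ee_rot: [0.001, -0.015, 1.0, 0.001]
ft_force: [-0.8, -0.9, 0.4]
gripper_width: 0.0621
finger_force: 25.0
```

Emit:
servo_tool:
  motion:
    - [[0,0,-0.015],[0,0,0],1]
    - [[0,0,-0.015],[0,0,0],1]
    - [[0,0,-0.015],[0,0,0],1]
    - [[0,0,-0.01],[0,0,0],1]
    - [[0,0,0],[0,0,0],1]
    - [[0,0,0],[0,0,0],1]
    - [[0,0,0],[0,0,0],1]
    - [[0,0,0],[0,0,0],1]

```text
t: 19.4
tcp_pos: [0.431, -0.0247, 0.1331]
ee_rot: [0.001, -0.015, 1.0, 0.001]
ft_force: [-0.0, -0.7, -1.0]
gripper_width: 0.0618
finger_force: 25.0
```

Emit:
servo_tool:
  motion:
    - [[0,0,0],[0,0,0],0.6]
    - [[0,0,0],[0,0,0],0.3]
    - [[0,0,0],[0,0,0],0]
    - [[0,0,0],[0,0,0],0]
    - [[0,0,0],[0,0,0],0]
    - [[0,0,0],[0,0,0],0]
    - [[0,0,0],[0,0,0],0]
    - [[0,0,0],[0,0,0],0]

```text
t: 20.4
tcp_pos: [0.431, -0.0247, 0.1331]
ee_rot: [0.001, -0.015, 1.0, 0.001]
ft_force: [0.1, -0.6, -0.3]
gripper_width: 0.0877
finger_force: 0.0
```

Emit:
servo_tool:
  motion:
    - [[0,0,0.05],[0,0,0],0]
    - [[0,0,0.15],[0,0,0],0]
    - [[0,0,0.2],[0,0,0],0]
    - [[0,0,0.25],[0,0,0],0]
    - [[0,0,0.25],[0,0,0],0]
    - [[0,0.2,0.1],[0,0,0],0]
    - [[0,0.5,0],[0,0,0],0]
    - [[0,0.5,0],[0,0,0],0]

```text
t: 21.4
tcp_pos: [0.4309, 0.1206, 0.2541]
ee_rot: [0.001, -0.014, 1.0, 0.001]
ft_force: [1.9, 0.2, -0.2]
gripper_width: 0.0878
finger_force: 0.0
```

Emit:
servo_tool:
  motion:
    - [[0,0.4,0],[0,0,0],0]
    - [[0,0.4,0],[0,0,0],0]
    - [[0,0,0],[0,0,0],0]
    - [[0,0,0],[0,0,0],0]
    - [[0,0,0],[0,0,0],0]
    - [[0,0,0],[0,0,0],0]
    - [[0,0,0],[0,0,0],0]
    - [[0,0,0],[0,0,0],0]

```text
t: 22.4
tcp_pos: [0.4311, 0.215, 0.2532]
ee_rot: [0.001, -0.014, 1.0, 0.001]
ft_force: [0.7, 0.6, 0.8]
gripper_width: 0.0876
finger_force: 0.0
```

Emit:
servo_tool:
  motion:
    - [[0,0,0],[0,0,0],0]
    - [[0,0,0],[0,0,0],0]
    - [[0,0,0],[0,0,0],0]
    - [[0,0,0],[0,0,0],0]
    - [[0,0,0],[0,0,0],0]
    - [[0,0,0],[0,0,0],0]
    - [[0,0,0],[0,0,0],0]
    - [[0,0,0],[0,0,0],0]

```text
t: 23.4
tcp_pos: [0.431, 0.2153, 0.2531]
ee_rot: [0.001, -0.015, 1.0, 0.001]
ft_force: [0.9, 0.1, 0.3]
gripper_width: 0.0877
finger_force: 0.0
```

Run:
```python
from h import *
f=grab_frame("side");o=(215,125);w,h=120,115;s=5
im=cv2.resize(f[o[1]:o[1]+h,o[0]:o[0]+w],None,fx=s,fy=s,interpolation=cv2.INTER_CUBIC)
for q in ((.6405,-.037),(.4315,-.0233)):
    for dz,c in ((-.0105,(0,0,255)),(.0105,(255,120,0))): draw(im,"side",circle([*q,.083+dz],.048),o,s,c)
cv2.imwrite("pics/s5.png",im)
```

```text
(no output)
```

View pics/s5.png

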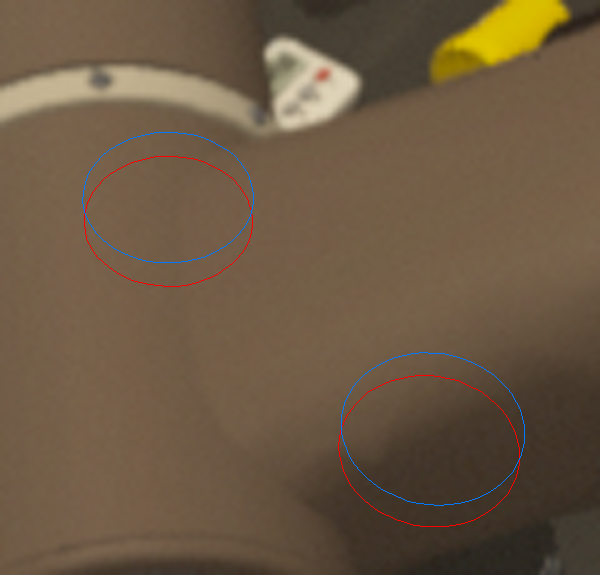

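The arm hides both pans from the side camera, so I clear it to the right.

Emit:
servo_tool:
  motion:
    - [[0,-0.3,0.1],[0,0,0],0]
    - [[0,-0.5,0.1],[0,0,0],0]
    - [[0,-0.5,0.1],[0,0,0],0]
    - [[0,-0.5,0],[0,0,0],0]
    - [[0,-0.5,0],[0,0,0],0]
    - [[0,-0.5,0],[0,0,0],0]
    - [[0,-0.5,0],[0,0,0],0]
    - [[0,-0.5,0],[0,0,0],0]

```text
t: 24.45
tcp_pos: [0.4308, -0.2428, 0.2895]
ee_rot: [0.001, -0.015, 1.0, 0.001]
ft_force: [0.7, 0.1, 0.6]
gripper_width: 0.0877
finger_force: 0.0
```

Emit:
servo_tool:
  motion:
    - [[0,-0.5,0],[0,0,0],0]
    - [[0,-0.5,0],[0,0,0],0]
    - [[0,-0.5,0],[0,0,0],0]
    - [[0,-0.5,0],[0,0,0],0]
    - [[0,0,0],[0,0,0],0]
    - [[0,0,0],[0,0,0],0]
    - [[0,0,0],[0,0,0],0]
    - [[0,0,0],[0,0,0],0]

```text
t: 25.45
tcp_pos: [0.4314, -0.4798, 0.2899]
ee_rot: [0.001, -0.015, 1.0, 0.0]
ft_force: [0.0, 0.8, -0.4]
gripper_width: 0.0875
finger_force: 0.0
```

Run:
```python
from h import *
f=grab_frame("side");o=(215,125);w,h=120,115;s=5
cv2.imwrite("pics/raw_side6.png",f)
for q in ((.6405,-.037),(.4315,-.0233)):
    P=proj("side",circle([*q,.083],.046)).round().astype(int)
    print(f[P[:,1],P[:,0]].mean(0), f[P[::6,1],P[::6,0]].tolist())
im=cv2.resize(f[o[1]:o[1]+h,o[0]:o[0]+w],None,fx=s,fy=s,interpolation=cv2.INTER_CUBIC)
for q in ((.6405,-.037),(.4315,-.0233)):
    for dz,c in ((-.0105,(0,0,255)),(.0105,(255,120,0))): draw(im,"side",circle([*q,.083+dz],.048),o,s,c)
cv2.imwrite("pics/s6.png",im)
st()
```

```text
[101.7        114.21666667 121.61666667] [[130, 143, 153], [120, 134, 142], [61, 73, 77], [54, 65, 72], [43, 53, 59], [62, 71, 76], [102, 113, 121], [112, 125, 133], [141, 155, 163], [136, 152, 161]]
[132.76666667 145.83333333 153.5       ] [[132, 144, 148], [77, 86, 92], [151, 164, 174], [161, 176, 186], [140, 154, 162], [86, 96, 102], [85, 95, 102], [132, 146, 156], [187, 205, 215], [191, 207, 217]]
tcp [ 0.4314 -0.4799  0.2898] F [-0.47  0.54  0.85] Rt [[-1.0, -0.031, 0.002], [-0.031, 1.0, 0.001], [-0.002, 0.001, -1.0]]
turn shares to down [-0.007  0.017 -0.006]
```

Both pans are now visible, so I use the last permitted view on the balance reading.

View pics/s6.png

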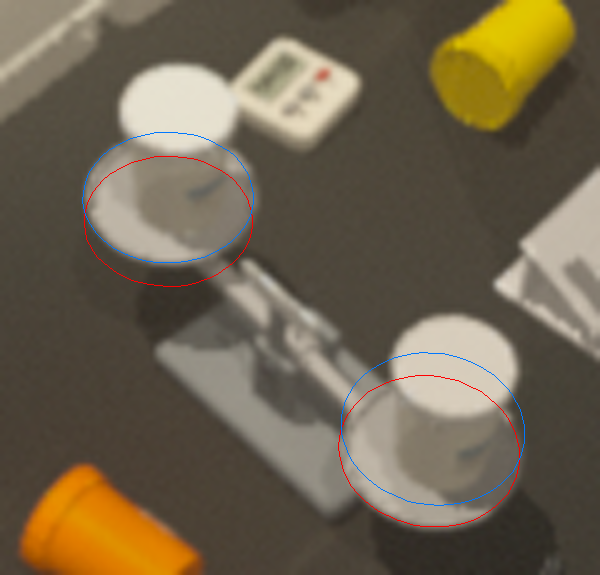

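The far pan is up (its rim matches the blue circle at (168,198)). The near pan is down (its rim matches the red circle at (430,450)). The near cup is clearly heavier, and both cups stand upright. I fetch the near cup.

Emit:
servo_tool:
  motion:
    - [[0,0.4,0],[0,0,0],0]
    - [[0,0.5,0],[0,0,0],0]
    - [[0,0.5,0],[0,0,0],0]
    - [[0,0.5,0],[0,0,0],0]
    - [[0,0.5,0],[0,0,0],0]
    - [[0,0.5,-0.1],[0,0,0],0]
    - [[0,0.5,-0.1],[0,0,0],0]
    - [[0,0.39,-0.1],[0,0,0],0]

```text
t: 26.5
tcp_pos: [0.4305, -0.0235, 0.2535]
ee_rot: [0.002, -0.016, 1.0, 0.001]
ft_force: [1.7, -0.4, 0.3]
gripper_width: 0.0875
finger_force: 0.0
```

Run:
```python
from h import *
st([.431,-.0247,.1225])
```

```text
tcp [ 0.4305 -0.0235  0.2535] F [ 1.74 -0.43  0.28] Rt [[-1.0, -0.031, 0.003], [-0.031, 1.0, 0.002], [-0.003, 0.002, -1.0]]
shift shares [ 0.004 -0.01  -1.092]
turn shares to down [-0.019  0.028 -0.011]
```

Emit:
servo_tool:
  motion:
    - [[0,-0.01,-0.2],[-0.02,0.03,-0.01],0]
    - [[0,0,-0.25],[0,0,0],0]
    - [[0,0,-0.25],[0,0,0],0]
    - [[0,0,-0.16],[0,0,0],0]
    - [[0,0,-0.12],[0,0,0],0]
    - [[0,0,-0.08],[0,0,0],0]
    - [[0,0,-0.03],[0,0,0],0]
    - [[0,0,0],[0,0,0],0]

```text
t: 27.5
tcp_pos: [0.4311, -0.027, 0.1226]
ee_rot: [-0.001, -0.014, 1.0, -0.0]
ft_force: [0.2, -1.3, 0.9]
gripper_width: 0.0873
finger_force: 0.0
```

Emit:
servo_tool:
  motion:
    - [[0,0,0],[0,0,0],0.2]
    - [[0,0,0],[0,0,0],0.3]
    - [[0,0,0],[0,0,0],1]
    - [[0,0,0],[0,0,0],1]
    - [[0,0,0],[0,0,0],1]
    - [[0,0,0],[0,0,0],1]
    - [[0,0,0],[0,0,0],1]
    - [[0,0,0],[0,0,0],1]

```text
t: 28.5
tcp_pos: [0.4313, -0.027, 0.1225]
ee_rot: [-0.001, -0.014, 1.0, -0.0]
ft_force: [-0.2, 2.7, 4.6]
gripper_width: 0.062
finger_force: 25.0
```

Emit:
servo_tool:
  motion:
    - [[0,0,0.015],[0,0,0],1]
    - [[0,0,0.015],[0,0,0],1]
    - [[0,0,0.015],[0,0,0],1]
    - [[0,0,0.015],[0,0,0],1]
    - [[0,0,0.015],[0,0,0],1]
    - [[0,0,0.015],[0,0,0],1]
    - [[0,0,0.015],[0,0,0],1]
    - [[0,0,0.015],[0,0,0],1]

```text
t: 29.5
tcp_pos: [0.4309, -0.0272, 0.1368]
ee_rot: [-0.001, -0.014, 1.0, -0.001]
ft_force: [-0.2, -1.0, -0.5]
gripper_width: 0.0622
finger_force: 25.0
```

Emit:
servo_tool:
  motion:
    - [[0,0,0.015],[0,0,0],1]
    - [[0,0,0.015],[0,0,0],1]
    - [[0,0,0.02],[0,0,0],1]
    - [[0,0,0.04],[0,0,0],1]
    - [[0,0,0.08],[0,0,0],1]
    - [[0,0,0.12],[0,0,0],1]
    - [[0,0,0.12],[0,0,0],1]
    - [[0,0,0.08],[0,0,0],1]

```text
t: 30.5
tcp_pos: [0.4314, -0.027, 0.1969]
ee_rot: [-0.001, -0.014, 1.0, -0.0]
ft_force: [0.8, 0.4, -2.1]
gripper_width: 0.0621
finger_force: 25.0
```

Run:
```python
from h import *
st([.438,.332,.16])
```

```text
tcp [ 0.4314 -0.027   0.1969] F [ 0.79  0.38 -2.13] Rt [[-1.0, -0.028, -0.001], [-0.028, 1.0, -0.001], [0.001, -0.001, -1.0]]
shift shares [ 0.055  2.992 -0.307]
turn shares to down [ 0.005 -0.009  0.014]
```

Emit:
servo_tool:
  motion:
    - [[0,0.25,0],[0,0,0],1]
    - [[0.01,0.4,0],[0,0,0],1]
    - [[0.01,0.45,0],[0,0,0],1]
    - [[0.01,0.45,0],[0,0,0],1]
    - [[0.01,0.45,0],[0,0,0],1]
    - [[0.01,0.45,0],[0,0,0],1]
    - [[0,0.35,0],[0,0,0],1]
    - [[0,0.19,0],[0,0,0],1]

```text
t: 31.5
tcp_pos: [0.4368, 0.3337, 0.1955]
ee_rot: [-0.001, -0.015, 1.0, -0.001]
ft_force: [-0.5, -0.4, -2.1]
gripper_width: 0.0624
finger_force: 25.0
```

Emit:
servo_tool:
  motion:
    - [[0,0,-0.15],[0,0,0],1]
    - [[0,0,-0.25],[0,0,0],1]
    - [[0,0,-0.25],[0,0,0],1]
    - [[0,0,-0.2],[0,0,0],1]
    - [[0,0,-0.1],[0,0,0],1]
    - [[0,0,-0.07],[0,0,0],1]
    - [[0,0,-0.03],[0,0,0],1]
    - [[0,0,0],[0,0,0],1]

```text
t: 32.5
tcp_pos: [0.4372, 0.3319, 0.0699]
ee_rot: [-0.001, -0.014, 1.0, -0.0]
ft_force: [0.2, 0.6, -2.5]
gripper_width: 0.0618
finger_force: 25.0
```

Run:
```python
from h import *
st([.438,.332,.0577])
```

```text
tcp [0.4372 0.3319 0.0699] F [ 0.23  0.57 -2.48] Rt [[-1.0, -0.028, -0.002], [-0.028, 1.0, -0.001], [0.002, -0.001, -1.0]]
shift shares [ 0.007  0.001 -0.101]
turn shares to down [ 0.006 -0.017  0.015]
```

Emit:
servo_tool:
  motion:
    - [[0,0,-0.02],[0,0,0],1]
    - [[0,0,-0.02],[0,0,0],1]
    - [[0,0,-0.02],[0,0,0],1]
    - [[0,0,-0.015],[0,0,0],1]
    - [[0,0,-0.01],[0,0,0],1]
    - [[0,0,-0.005],[0,0,0],1]
    - [[0,0,0],[0,0,0],1]
    - [[0,0,0],[0,0,0],1]

```text
t: 33.5
tcp_pos: [0.437, 0.3317, 0.0588]
ee_rot: [-0.001, -0.014, 1.0, -0.0]
ft_force: [-0.3, 0.3, -2.4]
gripper_width: 0.0619
finger_force: 25.0
```

Emit:
servo_tool:
  motion:
    - [[0,0,-0.004],[0,0,0],1]
    - [[0,0,-0.004],[0,0,0],1]
    - [[0,0,-0.004],[0,0,0],1]
    - [[0,0,0],[0,0,0],1]
    - [[0,0,0],[0,0,0],1]
    - [[0,0,0],[0,0,0],1]
    - [[0,0,0],[0,0,0],1]
    - [[0,0,0],[0,0,0],1]

```text
t: 34.5
tcp_pos: [0.4374, 0.3319, 0.058]
ee_rot: [-0.001, -0.014, 1.0, -0.0]
ft_force: [-1.4, -1.5, 5.2]
gripper_width: 0.062
finger_force: 25.0
```

Contact shows as a 7 N rise in force. I ease off slightly, release and rise.

Emit:
servo_tool:
  motion:
    - [[0,0,0.004],[0,0,0],1]
    - [[0,0,0],[0,0,0],0.6]
    - [[0,0,0],[0,0,0],0.3]
    - [[0,0,0],[0,0,0],0]
    - [[0,0,0],[0,0,0],0]
    - [[0,0,0],[0,0,0],0]
    - [[0,0,0],[0,0,0],0]
    - [[0,0,0],[0,0,0],0]

```text
t: 35.5
tcp_pos: [0.437, 0.3317, 0.0577]
ee_rot: [-0.001, -0.014, 1.0, -0.001]
ft_force: [-0.0, -0.1, -0.4]
gripper_width: 0.0877
finger_force: 0.0
```

Emit:
servo_tool:
  motion:
    - [[0,0,0.05],[0,0,0],0]
    - [[0,0,0.15],[0,0,0],0]
    - [[0,0,0.25],[0,0,0],0]
    - [[0,0,0.3],[0,0,0],0]
    - [[0,0,0.3],[0,0,0],0]
    - [[0,0,0.4],[0,0,0],0]
    - [[0,-0.3,0.3],[0,0,0],0]
    - [[0,-0.3,0],[0,0,0],0]

```text
t: 36.5
tcp_pos: [0.438, 0.26, 0.2714]
ee_rot: [0.001, -0.015, 1.0, 0.002]
ft_force: [0.3, -0.1, -0.9]
gripper_width: 0.0877
finger_force: 0.0
```

Emit:
servo_tool:
  motion:
    - [[0,-0.5,0],[0,0,0],0]
    - [[0,-0.5,0],[0,0,0],0]
    - [[0,-0.5,0],[0,0,0],0]
    - [[0,-0.5,0],[0,0,0],0]
    - [[0,-0.5,0],[0,0,0],0]
    - [[0,-0.5,0],[0,0,0],0]
    - [[0,-0.5,0],[0,0,0],0]
    - [[0,-0.5,0],[0,0,0],0]

```text
t: 37.5
tcp_pos: [0.4366, -0.2223, 0.2686]
ee_rot: [-0.0, -0.014, 1.0, -0.001]
ft_force: [2.3, 0.2, 0.8]
gripper_width: 0.0875
finger_force: 0.0
```

Emit:
servo_tool:
  motion:
    - [[0,-0.5,0],[0,0,0],0]
    - [[0,-0.5,0],[0,0,0],0]
    - [[0,-0.4,0],[0,0,0],0]
    - [[0,0,0],[0,0,0],0]
    - [[0,0,0],[0,0,0],0]
    - [[0,0,0],[0,0,0],0]
    - [[0,0,0],[0,0,0],0]
    - [[0,0,0],[0,0,0],0]

```text
t: 38.5
tcp_pos: [0.4373, -0.3877, 0.2681]
ee_rot: [-0.001, -0.015, 1.0, -0.001]
ft_force: [0.6, 0.0, -0.4]
gripper_width: 0.0872
finger_force: 0.0
```

Run:
```python
from h import *
# numeric check: brightest near-white blobs (lid tops) near the expected places, in both views
st()
for n in("top","side"):
    f=grab_frame(n);g=cv2.cvtColor(f,cv2.COLOR_BGR2GRAY)
    for nm,b in(("far",(.6385,-.0385,.0685)),("tray",(.437,.332,.004))):
        c=proj(n,circle(np.array(b)+[0,0,.081],.0315))
        x0,y0=(c.min(0)-12).astype(int);x1,y1=(c.max(0)+12).astype(int)
        best=max(((cv2.ellipse(m:=np.zeros_like(g),cv2.fitEllipse((c+[dx,dy]).astype(np.float32)),255,-1),
          g[m>0].mean()-g[(cv2.dilate(m,np.ones((5,5)))>0)&(m==0)].mean())[1],dx,dy) for dx in range(-8,9) for dy in range(-8,9))
        print(n,nm,"expected",c.mean(0).round(1),"best contrast/shift px",best)
```

```text
tcp [ 0.4373 -0.3877  0.2681] F [ 0.64  0.02 -0.45] Rt [[-1.0, -0.029, -0.002], [-0.029, 1.0, -0.001], [0.002, -0.001, -1.0]]
turn shares to down [ 0.011 -0.016  0.006]
top far expected [278.  161.6] best contrast/shift px (np.float64(82.733841331604), 3, 1)
top tray expected [137.6 238.9] best contrast/shift px (np.float64(57.57055139882888), -1, 1)
side far expected [248.9 150.5] best contrast/shift px (np.float64(105.49649561952441), 1, 1)
side tray expected [197.6 300.7] best contrast/shift px (np.float64(49.738354865473525), 2, 1)
```

The lids sit where upright cups should be in both views, to within 3 px. I hand the job in.

```bash
python3 -c "
from bench import arm
print(arm.finish_job())"
```

```text
the job is handed in; nothing more can be done
None
```

The balance tipped clearly towards the near cup, so that heavier cup now stands upright in the steel tray and the lighter one stands on the far pan; the job is handed in at about 38.6 s, with the final standing checked by lid positions in both camera views.

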